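Change the cross roller of a card feeder

TASK

The wrong roller, the short one with flat ends, has been left lying in the card feeder's cradle: take it out and lay it gently in the grey tray. Then take the long roller with the chamfered ends from the rack and press it into the feeder's cradle, square to the sloping deck, until both spring clips have snapped shut over its ends. Leave the steel shaft and the other things on the table where they are.

Things in the scene. Friction and masses are not known exactly. Their poses are not given: they have to be found in the camera images.
- feeder: Card feeder, fixed: aluminium deck 220 wide (y), 180 long, sloping 30 degrees, on blue feet. Origin on the table; x level towards the deck's high end (the robot's side), y across, z up. Deck normal here: (-sin 30, 0, cos 30); rollers go in and out along it. Deck top runs from x=-61, z=40 mm over x=0, z=75 to x=95, z=130. On it at y=+-45 mm stand two V saddles, 8 mm thick, 45-degree flanks, for a 30 mm roller along y.
- seat (a point): Centre of a fully seated roller: in the feeder's frame (-20, 0, 109.6) mm, midway between the two spring clips, 40 mm off the deck along its normal.
- crossbar (a point): Middle of the feeder's level 12 mm steel crossbar along y, in the feeder's frame at (-3, 0, 270) mm: 17 mm from the seat towards the high end and 160 mm above it, in the way of a tool coming straight down; a tool axis along the deck normal through the seat passes 95 mm from it. A blue block on it at y=55 mm reaches z=305 mm. Leaning 16 mm posts at y=+-103 mm carry it, rising along the normal from the deck at x=82, z=122 mm.
- clip_left (a joint): Angle (rad) of the spring clip at the seat's +y end: steel leaf 24 mm wide, hinged 10 mm off the deck. 0 = shut, grows outwards to 0.35. Its round nose (radius 3 mm) is 69 mm from the mid line, 12 mm above the seat centre along the normal, a flare above it. A long roller meets the noses with its centre 24 mm above the seat, spreads each by 6 mm (0.14 rad; about 10 N push in all), then snaps down under them.
- clip_right (a joint): The same for the clip at the seat's -y end.
- rack: Parts rack, fixed: aluminium base 150 (x) by 120 (y) by 8 mm, with two places at x = -42 and x = +42 mm, each a pair of V saddles at y = +-45 mm that hold a 30 mm roller along y with its axis 40 mm above the table. Origin at the centre of its underside. One place holds the long roller, the other the steel shaft.
- tray: Grey open tray, fixed, 170 (x) by 180 (y) by 26 mm high outside, walls and floor 5 mm. Origin at the centre of its underside.
- long_roller: Black rubber roller with aluminium ends, 30 mm diameter, 144 mm long over all: 124 mm of cylinder and at each end a 10 mm long cone chamfer from 30 down to 8 mm diameter. About 0.2 kg. Lies in the rack. Origin at its centre, y along its axis.
- short_roller: Black rubber roller with flat aluminium ends, 30 mm diameter, 110 mm long, about 0.16 kg. Lies loose on the feeder's saddles between the clips, up to 5 mm off centre. Origin at its centre, y along its axis.
- shaft: Plain steel shaft, 24 mm diameter, 160 mm long, lying in the rack's other place, its axis 36 mm above the table. Origin at its centre, y along its axis. To be left alone.
- oil_can: Upright aluminium can, 48 mm diameter, 130 mm high. Origin under its centre. To be left alone.
- foot_knob: Black machine foot with a round flange and hand knob, 60 mm diameter, 50 mm high, standing. Origin under its centre. To be left alone.
- clamp_block: Aluminium clamp block, 50 by 36 by 30 mm, with a 14 mm pin up to 60 mm high. Origin under its centre. To be left alone.
There are look-alikes about, which are no part of the job. What is shaped like the short_roller but pink is not meant.

How it is judged:
By the outcome, as a careful person would: the job done as asked, in the order asked, and still so for the second after the job is handed in, with the robot touching nothing.
It also fails if it takes over 69 s, if anything falls off the work surface, if the arm or the gripper's body presses on something with over 40 N, if the wrist force passes 120 N, or if a joint passes its speed limit or range.

ROBOT

A 7-joint arm with a two-finger parallel gripper is mounted at the origin on the work surface. World frame = base frame: x ahead of the robot, y to its left, z up, the work surface at z = 0. Lengths are in m, angles in rad, forces in N, time in s.
With the tool pointing down it reaches from about 0.4 to 0.85 m from the base axis. Payload 10.4 kg.
Tool frame: the origin (TCP) lies midway between the tips of the shut fingers; the grasp point (between the pads) lies 19 mm behind it; z points along the fingers, y is the line along which they close (so a half turn about z gives the same grasp; the last joint's range is limited). The gripper opens to 87 mm and grips with 3 to 60 N. Pads are 19 mm wide; open, the fingers measure 117 mm over their backs; the gripper's body (75 mm by 190 mm) begins 51 mm behind the grasp point.
Start: joints at [1.18, 0.332, -0.065, 1.46, 0.022, 1.35, -0.088], TCP at [0.225, -0.583, 0.223] pointing down, gripper open.
Joint ranges: [-2.6, 2.6], [-0.5, 2.12], [-1.47, 1.34], [0.16, 2.42], [-1.27, 4.41], [0.06, 2.06], [-2.6, 2.6]. Speed limits (rad/s): [2.22, 2.22, 2.79, 2.79, 3.14, 3.14, 3.14].

INTERFACE

Orientations are given as a unit quaternion [x, y, z, w].
In Python, from bench import sensors, eyes, order gives the robot as it stands.
- The arm moves only by the tool arm_command, never from a script. Its argument "steps" is a list of rows, each an object with "rot": the turn, a rotation vector about the world's x, y, z in degrees, a list of three; "slide": the shift along the world's x, y, z in m, a list of three; "grip": the opening, from 0 (shut) to 1 (fully open). A call has exactly 8 rows; each row shifts and turns the commanded pose from where the row before left it; what a row does not reach is not made up. A row lasts 1/8 s, in which the tool goes at most 62.5 mm and 10.7 degrees, less where a joint would pass 70% of its speed; a pose out of reach is approached as far as the arm can. A call with a gripper value outside its range is refused whole. The fingers move at their own pace and stop on an object; "newtons" is the grip in N (left out, the last holds). Time passes only in rows, so rows that do not move let the fingers close, or fill a call up. It gives the time, the measured TCP pose, the force, the opening and the grip force at its end, in the units of the state.
- sensors.read_state(): the state, without advancing time (a new reading comes with each control period).
- eyes.camera(name): name is "side" or "top"; returns a dict with "pixels" (480x640x3 uint8, red, green, blue), "intrinsics" (3x3 intrinsics, pixels), "pose" (4x4, takes a point from camera to world coordinates). Camera axes: x right, y down, z forward; pixel columns grow to the right and rows downward; lengths in m; the calibration is good to about 2 mm. A picture is of the moment at which its call begins. There is no depth.
- order.close_job(): hands the job in; it is judged then, once.
Trained networks look in a picture, given as the dict that the camera call returned (one of the last four; its "shot" number tells which), for a name from the list of things; names that differ only in an ending like _2 or _b are one class to them, and where a whole thing is asked for, a point or a joint stands for the part that bears it (a point fixed in the world has none). Each returns a list of dicts, best first, with "conf" (0 to 1); they miss things now and then, are a little off and sometimes report something else, mostly with a low value. They report only what shows in the picture. A call takes as long as a camera call. They do not tell look-alikes from the thing itself.
- eyes.look_for(name, picture): "bbox" ([left, top, right, bottom] in pixels, round what is visible of it).
The state is a dict: "time": time; "joint_positions": joint angles; "joint_vel": joint speeds; "joint_torque": joint torques, N m; "ee_pos": TCP position; "eef_rot": TCP orientation; "ft_force": force on the tool from outside, world axes, zero at the start; "torque": the same for the moment, N m; "width": finger opening in m; "grip_force": force on a finger pad.
Only numpy, scipy, OpenCV 4.12 (cv2) and the standard library are available. Lean on these libraries where they do the work, as an engineer would, in place of code of your own. Each camera call takes 0.05 s, during which the arm holds its last target. There are 200 camera calls.

## Working session

There is one attempt and no reset: what is moved stays moved. The work goes in short steps, Python scripts to look and compute and a tool call to move; the robot and the scene stay as the last step left them, time stands still between calls to the robot, and variables do not carry over. Pictures are saved under pics/ and viewed, at most 10 in all, crops included, and the job is handed in when it is done.

Besides the shell and the picture viewer there is one more tool, called after ">>>" by a JSON object that holds its "op" and its "data". arm_command: Moves the arm, as the interface text tells. Its arguments: {"type":"object","properties":{"steps":{"type":"array","items":{"type":"object","properties":{"rot":{"type":"array","items":{"type":"number"}},"slide":{"type":"array","items":{"type":"number"}},"grip":{"type":"number"}}}},"newtons":{"type":"number"}},"required":["steps"]}

```bash
mkdir -p pics; ls
cat > shot.py <<'E'
from bench import sensors, eyes
import cv2,sys,json,numpy as np
tag=sys.argv[1]; names=sys.argv[2].split(',') if len(sys.argv)>2 and sys.argv[2] else []
cams=sys.argv[3].split(',') if len(sys.argv)>3 else ['top','side']
for c in cams:
    p=eyes.camera(c); cv2.imwrite(f'pics/{tag}_{c}.png',p['pixels'][:,:,::-1])
    np.savez(f'pics/{tag}_{c}.npz',K=p['intrinsics'],T=p['pose'],im=p['pixels'])
    print(c,np.round(p['intrinsics'],1).tolist(),np.round(p['pose'],4).tolist())
    for n in names:
        print(n,[(round(d['conf'],2),np.round(d['bbox']).tolist()) for d in eyes.look_for(n,p)[:3]])
s=sensors.read_state(); print({k:np.round(v,3).tolist() for k,v in s.items() if k not in('joint_vel','joint_torque')})
E
python3 shot.py a feeder,rack,tray,long_roller,short_roller,shaft
```

```text
pics
top [[544.6, 0.0, 322.2], [0.0, 544.6, 233.4], [0.0, 0.0, 1.0]] [[0.0275, -0.9977, 0.0614, 0.4928], [-0.9995, -0.0282, -0.0106, 0.0017], [0.0123, -0.0611, -0.9981, 1.2358], [0.0, 0.0, 0.0, 1.0]]
feeder [(0.65, [254.0, 218.0, 388.0, 293.0])]
rack [(0.74, [161.0, 196.0, 232.0, 276.0])]
tray [(0.9, [415.0, 219.0, 498.0, 300.0]), (0.29, [293.0, 227.0, 345.0, 236.0])]
long_roller [(0.59, [173.0, 238.0, 228.0, 267.0])]
short_roller [(0.92, [292.0, 153.0, 321.0, 202.0]), (0.7, [297.0, 226.0, 347.0, 236.0])]
shaft [(0.94, [150.0, 199.0, 224.0, 233.0])]
side [[503.9, 0.0, 332.0], [0.0, 503.9, 239.6], [0.0, 0.0, 1.0]] [[-0.7776, -0.4593, 0.4294, 0.054], [-0.6286, 0.5535, -0.5463, 0.6368], [0.0133, -0.6947, -0.7192, 1.0204], [0.0, 0.0, 0.0, 1.0]]
feeder [(0.73, [296.0, 185.0, 396.0, 335.0])]
rack [(0.66, [204.0, 242.0, 229.0, 291.0]), (0.56, [214.0, 330.0, 295.0, 395.0])]
tray [(0.77, [368.0, 198.0, 452.0, 260.0])]
long_roller [(0.97, [249.0, 331.0, 284.0, 386.0])]
short_roller [(0.92, [263.0, 255.0, 304.0, 274.0]), (0.78, [311.0, 243.0, 352.0, 274.0])]
shaft [(0.63, [218.0, 316.0, 252.0, 380.0]), (0.36, [306.0, 273.0, 317.0, 288.0])]
{'time': 0.7, 'joint_positions': [1.18, 0.332, -0.065, 1.46, 0.022, 1.35, -0.089], 'ee_pos': [0.225, -0.583, 0.223], 'eef_rot': [0.983, 0.183, 0.0, 0.0], 'ft_force': [0.423, 0.576, -0.789], 'torque': [-0.079, 0.012, 0.057], 'grip_force': 0.0, 'width': 0.087}
```

View pics/a_top.png

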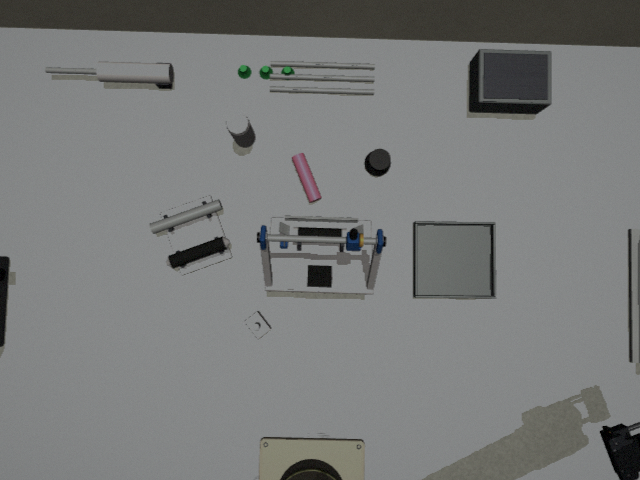

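View pics/a_side.png

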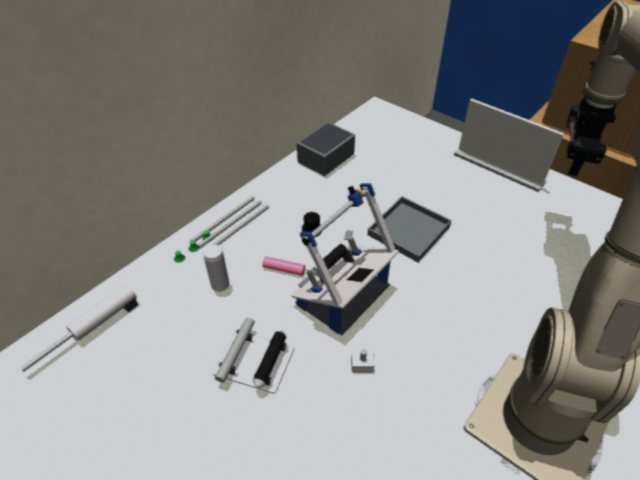

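Top view: the feeder's crossbar runs (262,238)–(385,240). The black short roller lies under it at about (320,232). The long black roller is in the rack at (200,252), the shaft at (186,216) and the tray at (455,260). The pink look-alike is at (307,177). I'll zoom in to get sharper edges.

Run:
```python
import cv2
im=cv2.imread('pics/a_top.png')[185:310,140:400]
cv2.imwrite('pics/z_top.png',cv2.resize(cv2.convertScaleAbs(im,alpha=1.4),None,fx=3,fy=3,interpolation=cv2.INTER_CUBIC))
im=cv2.imread('pics/a_side.png')[175:400,200:400]
cv2.imwrite('pics/z_side.png',cv2.resize(cv2.convertScaleAbs(im,alpha=1.2),None,fx=2.6,fy=2.6,interpolation=cv2.INTER_CUBIC))
```

```text
(no output)
```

View pics/z_top.png

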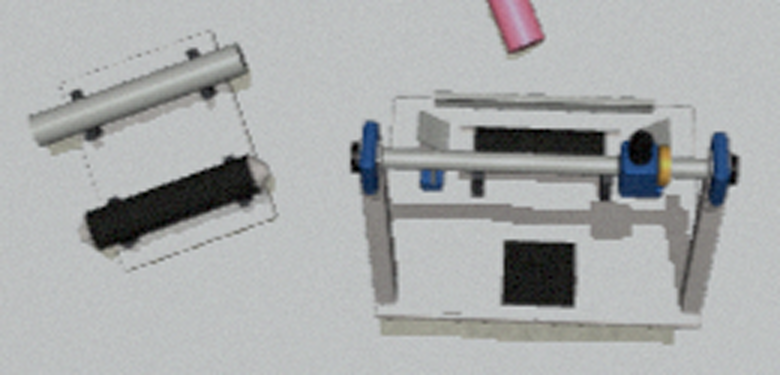

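View pics/z_side.png

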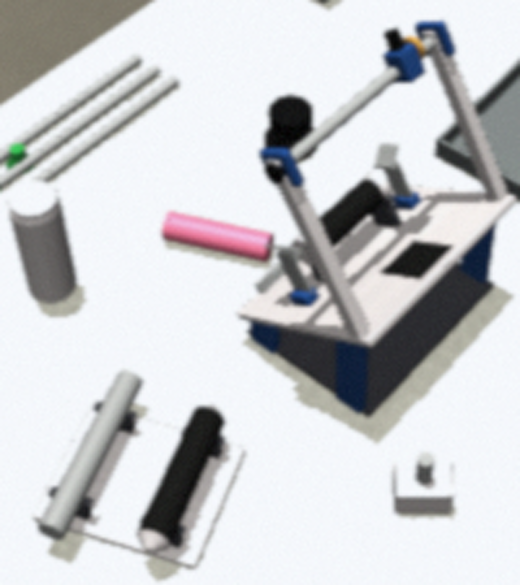

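```bash
cat > geo.py <<'E'
import numpy as np
from scipy.optimize import least_squares
C={c:np.load(f'pics/a_{c}.npz') for c in('top','side')}
def proj(c,P):
    T=C[c]['T'];K=C[c]['K'];p=(np.atleast_2d(P)-T[:3,3])@T[:3,:3];q=p@K.T;return q[:,:2]/q[:,2:]
def ray(c,uv,z):
    T=C[c]['T'];K=C[c]['K'];d=T[:3,:3]@np.linalg.solve(K,[*uv,1]);o=T[:3,3];return o+d*(z-o[2])/d[2]
def place(q,P):
    c,s=np.cos(q[2]),np.sin(q[2]);return np.asarray(P)@np.array([[c,s,0],[-s,c,0],[0,0,1]])+[q[0],q[1],0]
def fit(obs,q0):
    f=lambda q:np.concatenate([(proj(c,place(q,P))[0]-uv) for c,P,uv in obs])
    r=least_squares(f,q0,loss='soft_l1');return r.x,np.round(r.fun.reshape(-1,2),1)
E
python3 - <<'E'
from geo import *
zt=lambda u,v:np.array([u/3+140,v/3+185]); zs=lambda u,v:np.array([u/2.6+200,v/2.6+175])
L=[-.061,0,.040];H=[.095,0,.130]
f=lambda b,y:[b[0],y,b[2]]
obs=[('top',f(L,-.11),zt(396,97)),('top',f(L,.11),zt(694,107)),('top',f(H,-.11),zt(377,317)),('top',f(H,.11),zt(699,326)),
('top',[-.003,-.103,.27],zt(370,157)),('top',[-.003,.103,.27],zt(719,168)),
('side',f(L,-.11),zs(240,317)),('side',f(H,-.11),zs(362,345)),('side',f(H,.11),zs(517,200))]
q,r=fit(obs,[.5,0,np.pi]);print('feeder',q,np.degrees(q[2]),r.tolist())
print('seat',place(q,[-.02,0,.1096]),'bar',place(q,[-.003,0,.27]))
for u in(474,605):print('short end',ray('top',zt(u,136 if u<500 else 141),.115))
h=.008
obs=[('top',[.075,.06,h],zt(60,85)),('top',[.075,-.06,h],zt(213,30)),('top',[-.075,-.06,h],zt(277,215)),('top',[-.075,.06,h],zt(128,270)),
('side',[.075,.06,h],zs(38,520)),('side',[-.075,.06,h],zs(195,568)),('side',[-.075,-.06,h],zs(245,452))]
q,r=fit(obs,[.5,.2,.3]);print('rack',q,np.degrees(q[2]),r.tolist())
print('long',place(q,[-.042,0,.04]))
a,b=ray('top',zt(83,235),.04),ray('top',zt(268,178),.04);print('long tips',a,b,(a+b)/2,np.linalg.norm(a-b),np.degrees(np.arctan2((a-b)[1],(a-b)[0])))
w=[ray('top',u,.026) for u in((414,222),(495,222),(496,298),(414,297))];print('tray',w,np.mean(w,0))
E
```

```text
feeder [ 0.53707578 -0.00762519  3.1337386 ] 179.54999615157402 [[-0.7, -0.2], [-0.2, 0.1], [-1.1, -0.6], [0.3, 0.2], [0.1, 0.8], [-0.3, 1.3], [-1.5, -2.2], [2.5, -1.8], [-0.4, -2.6]]
seat [ 0.55707517 -0.00778227  0.1096    ] bar [ 0.54007569 -0.00764875  0.27      ]
short end [0.56661456 0.0397853  0.115     ]
short end [ 0.56572096 -0.05033181  0.115     ]
rack [0.55603035 0.27296802 0.37683244] 21.590908650671793 [[-0.3, -0.2], [-1.0, 0.1], [-0.2, 0.8], [-1.2, 0.8], [-2.0, -2.1], [0.7, -1.4], [0.8, -2.6]]
long [0.51697728 0.25751299 0.04      ]
long tips [0.49126027 0.32467462 0.04      ] [0.53653969 0.19183473 0.04      ] [0.51389998 0.25825468 0.04      ] 0.14034480449995373 108.82204248614036
tray [array([ 0.59845292, -0.21544442,  0.026     ]), array([ 0.60363205, -0.39697873,  0.026     ]), array([ 0.43454592, -0.40056876,  0.026     ]), array([ 0.43186107, -0.21830948,  0.026     ])] [ 0.51712299 -0.30782535  0.026     ]
```

The short roller is seated at about (0.557, -0.008, 0.110), and the long roller is at about (0.515, 0.258, 0.04) with yaw near 20°. I'm setting out now: lift and turn towards the feeder.

>>> {"op": "arm_command", "data": {"steps": [{"slide": [0.045,0.03,0.03],"rot": [0,0,8.6],"grip": 1},{"slide": [0.045,0.03,0.03],"rot": [0,0,8.6],"grip": 1},{"slide": [0.045,0.03,0.03],"rot": [0,0,8.6],"grip": 1},{"slide": [0.045,0.03,0.03],"rot": [0,0,8.6],"grip": 1},{"slide": [0.045,0.03,0.03],"rot": [0,0,8.6],"grip": 1},{"slide": [0.045,0.03,0.03],"rot": [0,0,8.6],"grip": 1},{"slide": [0.045,0.03,0.03],"rot": [0,0,8.6],"grip": 1},{"slide": [0.045,0.03,0.03],"rot": [0,0,8.7],"grip": 1}], "newtons": 30}}

```text
time: 1.7
ee_pos: [0.5856, -0.3423, 0.4639]
eef_rot: [0.706, 0.708, 0.0, 0.0]
ft_force: [1.1, -0.5, 1.0]
width: 0.0868
grip_force: 0.0
```

>>> {"op": "arm_command", "data": {"steps": [{"slide": [0.014,0.02,-0.01],"rot": [0,5,0],"grip": 1},{"slide": [0.014,0.03,-0.01],"rot": [0,5,0],"grip": 1},{"slide": [0.014,0.04,-0.01],"rot": [0,5,0],"grip": 1},{"slide": [0.014,0.05,-0.01],"rot": [0,5,0],"grip": 1},{"slide": [0.014,0.05,-0.01],"rot": [0,5,0],"grip": 1},{"slide": [0.014,0.05,-0.01],"rot": [0,5,0],"grip": 1},{"slide": [0.014,0.05,-0.01],"rot": [0,4,0],"grip": 1},{"slide": [0.006,0.044,-0.01],"rot": [0,4,0],"grip": 1}]}}

```text
time: 2.7
ee_pos: [0.6155, -0.0496, 0.303]
eef_rot: [0.684, 0.691, -0.169, -0.159]
ft_force: [1.0, 0.2, 0.1]
width: 0.0867
grip_force: 0.0
```

```bash
python3 shot.py b "" side
python3 - <<'E'
import cv2
im=cv2.imread('pics/b_side.png')[0:360,160:640]
cv2.imwrite('pics/b_s.png',cv2.resize(im,None,fx=1.6,fy=1.6,interpolation=cv2.INTER_CUBIC))
E
```

```text
side [[503.9, 0.0, 332.0], [0.0, 503.9, 239.6], [0.0, 0.0, 1.0]] [[-0.7776, -0.4593, 0.4294, 0.054], [-0.6286, 0.5535, -0.5463, 0.6368], [0.0133, -0.6947, -0.7192, 1.0204], [0.0, 0.0, 0.0, 1.0]]
{'time': 2.75, 'joint_positions': [-0.148, 0.701, 0.286, 0.877, -0.129, 2.057, 0.103], 'ee_pos': [0.615, -0.043, 0.299], 'eef_rot': [0.681, 0.693, -0.171, -0.163], 'ft_force': [-0.11, 5.612, -3.961], 'torque': [0.328, -0.73, -0.154], 'grip_force': 0.0, 'width': 0.087}
```

View pics/b_s.png

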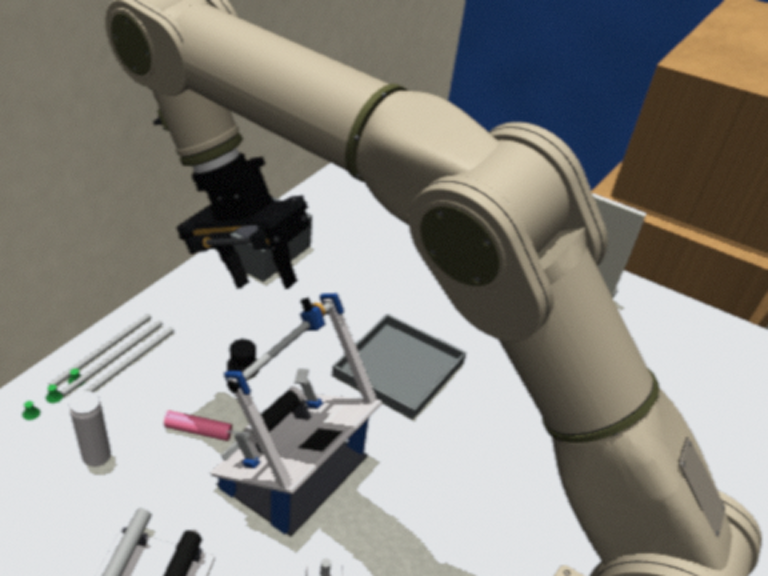

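The side view shows the body is wide along the closing direction (180,235)–(310,215), and joint 6 sits at its 2.06 limit. I'll fit a quick kinematic model to see which tilt can be reached at the seat.

```bash
cat > kin.py <<'E'
import numpy as np, itertools
from scipy.spatial.transform import Rotation as R
from scipy.optimize import least_squares
def fk(q,s,l):
    h,a,b,L=l; P=np.array([0,0,h]);M=R.identity()
    for i,(ax,d) in enumerate(zip('zyzyzyz',(0,0,a,0,b,0,0))):
        M=M*R.from_euler(ax,s[i]*q[i]); 
        P=P+M.apply([0,0,d])
    return P+M.apply([0,0,L]),M
lo=np.array([-2.6,-.5,-1.47,.16,-1.27,.06,-2.6]);hi=np.array([2.6,2.12,1.34,2.42,4.41,2.06,2.6])
E
python3 - <<'E'
from kin import *
from bench import sensors
st=sensors.read_state()
S=[([1.18,.332,-.065,1.46,.022,1.35,-.088],[.225,-.583,.223],[.983,.183,0,0]),(st['joint_positions'],st['ee_pos'],st['eef_rot'])]
best=[]
for s in itertools.product((1,-1),repeat=4):
    sg=[s[0],1,s[1],1,s[2],1,s[3]]
    def f(l):
        e=[]
        for q,p,o in S:
            P,M=fk(q,sg,l[:4]); e+=list(P-p)
            e+=list(.3*(R.from_quat(o).inv()*M*R.from_euler('z',l[4])).as_rotvec())
        return e
    for z in(0,1.57,3.14,-1.57):
        r=least_squares(f,[.35,.4,.4,.3,z]); best.append((r.cost,sg,r.x,np.round(r.fun,3)))
best.sort(key=lambda b:b[0])
for b in best[:3]:print(b)
c,sg,l,_=best[0]; np.savez('kin.npz',s=sg,l=l)
Z=R.from_euler('z',l[4])
for t in(28,30,33,35,38,42):
  for up in(0,.03,.06,.1,.15):
    tt=np.radians(t);d=np.array([-np.sin(tt),0,-np.cos(tt)])
    M0=R.from_matrix(np.c_[[0,1,0],[np.cos(tt),0,-np.sin(tt)],d]);p=np.array([.557,-.008,.11])+up*np.array([.5,0,.866])+.019*d
    g=lambda q:np.r_[(fk(q,sg,l[:4])[0]-p)*10,(M0.inv()*fk(q,sg,l[:4])[1]*Z).as_rotvec()]
    rs=[least_squares(g,np.clip(q0,lo+.01,hi-.01),bounds=(lo,hi)) for q0 in [st['joint_positions'],[0,.8,.8,1.2,.5,1.9,0],[0,.8,-.8,1.2,-.5,1.9,0],[0,.6,0,1.6,0,1.8,0]]]
    r=min(rs,key=lambda r:r.cost);print(t,up,round(r.cost,5),np.round(r.x,2).tolist())
E
```

```text
(np.float64(0.0017277119573446552), [-1, 1, -1, 1, -1, 1, -1], array([0.28621986, 0.29095298, 0.53859265, 0.23139693, 1.57127285]), array([ 0.043,  0.024, -0.011, -0.   , -0.   , -0.   ,  0.002,  0.028,
        0.011,  0.   ,  0.   ,  0.   ]))
(np.float64(0.001727711957344701), [-1, 1, -1, 1, -1, 1, -1], array([0.28621986, 0.29095298, 0.53859265, 0.23139693, 1.57127282]), array([ 0.043,  0.024, -0.011, -0.   , -0.   , -0.   ,  0.002,  0.028,
        0.011,  0.   ,  0.   ,  0.   ]))
(np.float64(0.0017277119573447255), [-1, 1, -1, 1, -1, 1, -1], array([0.28621986, 0.29095298, 0.53859265, 0.23139693, 1.57127287]), array([ 0.043,  0.024, -0.011, -0.   , -0.   , -0.   ,  0.002,  0.028,
        0.011,  0.   ,  0.   ,  0.   ]))
28 0 0.0 [0.02, 0.62, -0.01, 1.39, 0.01, 1.63, 0.01]
28 0.03 0.0 [-0.07, 0.63, 0.11, 1.32, -0.05, 1.68, 0.04]
28 0.06 0.0 [-0.16, 0.66, 0.23, 1.24, -0.11, 1.74, 0.07]
28 0.1 0.0 [-0.17, 0.7, 0.27, 1.13, -0.14, 1.82, 0.08]
28 0.15 0.0 [0.01, 0.75, 0.0, 0.96, 0.0, 1.93, 0.01]
30 0 0.0 [-0.14, 0.65, 0.19, 1.36, -0.09, 1.66, 0.06]
30 0.03 0.0 [0.02, 0.65, -0.01, 1.29, 0.
[... 586 characters left out ...]
22, 0.77, 0.33, 1.14, -0.18, 1.88, 0.1]
35 0.1 0.0 [0.01, 0.78, 0.01, 1.02, 0.0, 1.95, 0.01]
35 0.15 0.0 [0.0, 0.85, 0.01, 0.84, -0.0, 2.06, 0.02]
38 0 0.0 [-0.23, 0.77, 0.32, 1.25, -0.17, 1.82, 0.1]
38 0.03 0.0 [-0.06, 0.76, 0.1, 1.18, -0.05, 1.87, 0.04]
38 0.06 0.0 [-0.03, 0.78, 0.06, 1.1, -0.02, 1.93, 0.03]
38 0.1 0.0 [0.01, 0.82, -0.0, 0.98, 0.01, 2.01, 0.01]
38 0.15 0.00141 [0.0, 0.85, 0.01, 0.85, 0.0, 2.06, 0.02]
42 0 0.0 [-0.17, 0.81, 0.25, 1.2, -0.14, 1.88, 0.09]
42 0.03 0.0 [-0.16, 0.83, 0.26, 1.12, -0.14, 1.94, 0.09]
42 0.06 0.0 [0.02, 0.83, -0.01, 1.04, 0.01, 2.0, 0.01]
42 0.1 0.00022 [0.0, 0.86, 0.01, 0.94, 0.0, 2.06, 0.02]
42 0.15 0.00731 [0.0, 0.84, 0.01, 0.86, 0.0, 2.06, 0.02]
```

```bash
cat > st.py <<'E'
import numpy as np,sys
from bench import sensors
from scipy.spatial.transform import Rotation as R
s=sensors.read_state();M=R.from_quat(s['eef_rot']);m=M.as_matrix()
G=s['ee_pos']-.019*m[:,2]; seat=np.array([.557,-.008,.1096]);n=np.array([.5,0,.866]);e=np.array([.866,0,-.5])
t,up=float(sys.argv[1]),float(sys.argv[2]);off=[float(x) for x in sys.argv[3].split(',')] if len(sys.argv)>3 else [0,0]
tt=np.radians(t);d=np.array([-np.sin(tt),0,-np.cos(tt)])
Mt=R.from_matrix(np.c_[[0,1,0],[np.cos(tt),0,-np.sin(tt)],d])
print('t',s['time'],'tilt',np.degrees(np.arctan2(-m[0,2],-m[2,2])).round(1),'z',m[:,2].round(3),'along',((G-seat)@n).round(4),'perp',((G-seat)@e).round(4),'dy',(G-seat)[1].round(4),'w',s['width'],'gf',s['grip_force'],'F',s['ft_force'].round(1))
print('q',s['joint_positions'].round(2))
p=seat+up*n+off[0]*e+[0,off[1],0]+.019*d
print('slide',(p-s['ee_pos']).round(4),'rotvec',np.degrees((Mt*M.inv()).as_rotvec()).round(2),'target',p.round(4))
E
python3 st.py 30 .15; python3 st.py 36 .09
```

```text
t 2.75 tilt 27.3 z [-0.458 -0.016 -0.889] along 0.2121 perp -0.0454 dy -0.0344 w 0.08712880871811833 gf 0.0 F [-0.1  5.6 -4. ]
q [-0.15  0.7   0.29  0.88 -0.13  2.06  0.1 ]
slide [ 0.0075  0.0347 -0.076 ] rotvec [ 0.38  2.71 -1.17] target [ 0.6225 -0.008   0.223 ]
t 2.75 tilt 27.3 z [-0.458 -0.016 -0.889] along 0.2121 perp -0.0454 dy -0.0344 w 0.08712880871811833 gf 0.0 F [-0.1  5.6 -4. ]
q [-0.15  0.7   0.29  0.88 -0.13  2.06  0.1 ]
slide [-0.0242  0.0347 -0.1269] rotvec [ 0.32  8.71 -1.19] target [ 0.5908 -0.008   0.1722]
```

>>> {"op": "arm_command", "data": {"steps": [{"slide": [0.005,0.012,-0.006],"rot": [0.1,0,-0.4],"grip": 0.85},{"slide": [0.005,0.012,-0.008],"rot": [0.1,0,-0.4],"grip": 0.85},{"slide": [0.002,0.0107,-0.01],"rot": [0.1,0.5,-0.4],"grip": 0.85},{"slide": [0.0,0,-0.012],"rot": [0.1,0.5,0],"grip": 0.85},{"slide": [-0.001,0,-0.013],"rot": [0,0.5,0],"grip": 0.85},{"slide": [-0.001,0,-0.013],"rot": [0,0.6,0],"grip": 0.85},{"slide": [-0.001,0,-0.014],"rot": [0,0.6,0],"grip": 0.85},{"slide": [0,0,0],"grip": 0.85}]}}

```text
schema error: expected keys rot, slide, grip
```

```bash
python3 st.py 35 .11;python3 st.py 37 .09
```

```text
t 2.75 tilt 27.3 z [-0.458 -0.016 -0.889] along 0.2121 perp -0.0454 dy -0.0344 w 0.08712880871811833 gf 0.0 F [-0.1  5.6 -4. ]
q [-0.15  0.7   0.29  0.88 -0.13  2.06  0.1 ]
slide [-0.0139  0.0347 -0.1098] rotvec [ 0.33  7.71 -1.18] target [ 0.6011 -0.008   0.1893]
t 2.75 tilt 27.3 z [-0.458 -0.016 -0.889] along 0.2121 perp -0.0454 dy -0.0344 w 0.08712880871811833 gf 0.0 F [-0.1  5.6 -4. ]
q [-0.15  0.7   0.29  0.88 -0.13  2.06  0.1 ]
slide [-0.0245  0.0347 -0.1267] rotvec [ 0.31  9.71 -1.19] target [ 0.5906 -0.008   0.1724]
```

Every row needs all three keys, so I'm resending.

>>> {"op": "arm_command", "data": {"steps": [{"slide": [0.005,0.012,-0.006],"rot": [0.1,0,-0.4],"grip": 0.85},{"slide": [0.005,0.012,-0.008],"rot": [0.1,0,-0.4],"grip": 0.85},{"slide": [0.002,0.0107,-0.01],"rot": [0.1,0.5,-0.4],"grip": 0.85},{"slide": [0.0,0,-0.012],"rot": [0.1,0.5,0],"grip": 0.85},{"slide": [-0.001,0,-0.013],"rot": [0,0.5,0],"grip": 0.85},{"slide": [-0.001,0,-0.013],"rot": [0,0.6,0],"grip": 0.85},{"slide": [-0.001,0,-0.014],"rot": [0,0.6,0],"grip": 0.85},{"slide": [0,0,0],"rot": [0,0,0],"grip": 0.85}]}}

```text
time: 3.75
ee_pos: [0.624, -0.0174, 0.2266]
eef_rot: [0.687, 0.68, -0.182, -0.18]
ft_force: [-0.2, -1.0, 0.4]
width: 0.0741
grip_force: 0.0
```

```bash
python3 st.py 35 .11;python3 st.py 37 .09
```

```text
t 3.75 tilt 29.6 z [-0.494 -0.    -0.869] along 0.1538 perp -0.0006 dy -0.0094 w 0.07408703320451195 gf 0.0 F [-0.2 -1.   0.4]
q [-0.17  0.77  0.28  0.93 -0.16  1.98  0.05]
slide [-0.0229  0.0094 -0.0373] rotvec [0.32 5.37 0.51] target [ 0.6011 -0.008   0.1893]
t 3.75 tilt 29.6 z [-0.494 -0.    -0.869] along 0.1538 perp -0.0006 dy -0.0094 w 0.07408703320451195 gf 0.0 F [-0.2 -1.   0.4]
q [-0.17  0.77  0.28  0.93 -0.16  1.98  0.05]
slide [-0.0334  0.0094 -0.0543] rotvec [0.33 7.37 0.5 ] target [ 0.5906 -0.008   0.1724]
```

>>> {"op": "arm_command", "data": {"steps": [{"slide": [-0.005,0.003,-0.009],"rot": [0.1,1.4,0.2],"grip": 0.85},{"slide": [-0.006,0.003,-0.009],"rot": [0.1,1.4,0.2],"grip": 0.85},{"slide": [-0.006,0.0034,-0.009],"rot": [0.1,1.3,0.1],"grip": 0.85},{"slide": [-0.006,0,-0.01],"rot": [0,1.3,0],"grip": 0.85},{"slide": [-0.005,0,-0.0085],"rot": [0,1,0],"grip": 0.85},{"slide": [-0.0054,0,-0.0088],"rot": [0,1,0],"grip": 0.85},{"slide": [0,0,0],"rot": [0,0,0],"grip": 0.85},{"slide": [0,0,0],"rot": [0,0,0],"grip": 0.85}]}}

```text
time: 4.75
ee_pos: [0.5913, -0.008, 0.1743]
eef_rot: [0.671, 0.671, -0.223, -0.223]
ft_force: [0.7, -0.2, 0.1]
width: 0.0739
grip_force: 0.0
```

```bash
python3 st.py 37 .09;python3 st.py 37 .003; python3 shot.py c "short_roller"
python3 - <<'E'
import cv2,numpy as np
a=cv2.imread('pics/c_top.png')[190:300,240:400];b=cv2.imread('pics/c_side.png')[150:350,260:420]
f=lambda i,s:cv2.resize(i,None,fx=s,fy=s,interpolation=cv2.INTER_CUBIC)
a=f(a,2.5);b=f(b,2.5);h=max(a.shape[0],b.shape[0])
o=np.zeros((h,a.shape[1]+b.shape[1],3),np.uint8);o[:a.shape[0],:a.shape[1]]=a;o[:b.shape[0],a.shape[1]:]=b
cv2.imwrite('pics/c_z.png',o)
E
```

```text
t 4.75 tilt 36.8 z [-0.599 -0.    -0.801] along 0.092 perp -0.0004 dy 0.0 w 0.07386002699032723 gf 0.0 F [ 0.7 -0.2  0.1]
q [-0.18  0.82  0.26  1.01 -0.16  1.98  0.05]
slide [-0.0007 -0.     -0.0019] rotvec [0.01 0.18 0.01] target [ 0.5906 -0.008   0.1724]
t 4.75 tilt 36.8 z [-0.599 -0.    -0.801] along 0.092 perp -0.0004 dy 0.0 w 0.07386002699032723 gf 0.0 F [ 0.7 -0.2  0.1]
q [-0.18  0.82  0.26  1.01 -0.16  1.98  0.05]
slide [-0.0442 -0.     -0.0773] rotvec [0.01 0.18 0.01] target [ 0.5471 -0.008   0.097 ]
top [[544.6, 0.0, 322.2], [0.0, 544.6, 233.4], [0.0, 0.0, 1.0]] [[0.0275, -0.9977, 0.0614, 0.4928], [-0.9995, -0.0282, -0.0106, 0.0017], [0.0123, -0.0611, -0.9981, 1.2358], [0.0, 0.0, 0.0, 1.0]]
short_roller []
side [[503.9, 0.0, 332.0], [0.0, 503.9, 239.6], [0.0, 0.0, 1.0]] [[-0.7776, -0.4593, 0.4294, 0.054], [-0.6286, 0.5535, -0.5463, 0.6368], [0.0133, -0.6947, -0.7192, 1.0204], [0.0, 0.0, 0.0, 1.0]]
short_roller [(0.73, [311.0, 242.0, 352.0, 276.0]), (0.73, [263.0, 252.0, 305.0, 275.0])]
{'time': 4.95, 'joint_positions': [-0.18, 0.818, 0.261, 1.008, -0.165, 1.979, 0.048], 'ee_pos': [0.591, -0.008, 0.174], 'eef_rot': [0.671, 0.671, -0.223, -0.223], 'ft_force': [-0.033, 0.442, 0.011], 'torque': [-0.021, -0.801, -0.012], 'grip_force': 0.0, 'width': 0.074}
```

View pics/c_z.png

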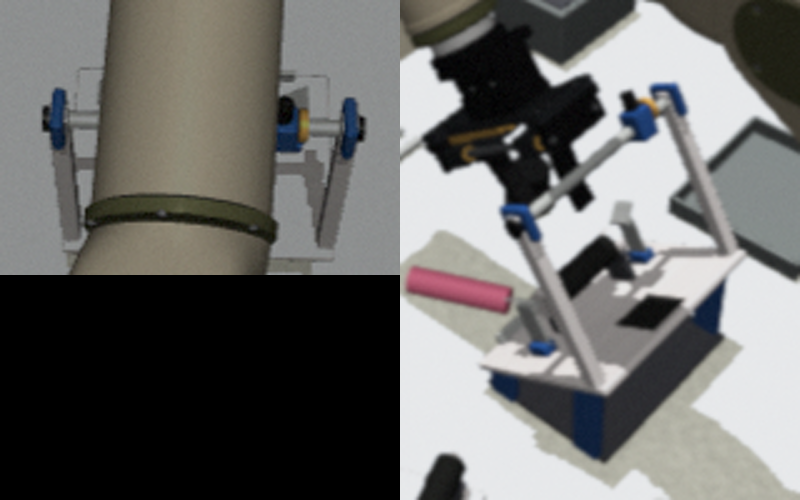

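The side view shows the gripper over the cradle with the body clear of the crossbar. I'm going down along the deck normal with a smaller opening.

>>> {"op": "arm_command", "data": {"steps": [{"slide": [-0.004,0,-0.007],"rot": [0,0.5,0],"grip": 0.6},{"slide": [-0.0065,0,-0.0115],"rot": [0,0.5,0],"grip": 0.6},{"slide": [-0.0065,0,-0.0115],"rot": [0,0.3,0],"grip": 0.6},{"slide": [-0.0065,0,-0.0115],"rot": [0,0,0],"grip": 0.6},{"slide": [-0.0065,0,-0.0115],"rot": [0,0,0],"grip": 0.6},{"slide": [-0.0065,0,-0.0115],"rot": [0,0,0],"grip": 0.6},{"slide": [-0.006,0,-0.01],"rot": [0,0,0],"grip": 0.6},{"slide": [0,0,0],"rot": [0,0,0],"grip": 0.6}]}}

```text
time: 5.95
ee_pos: [0.5479, -0.0079, 0.0989]
eef_rot: [0.668, 0.668, -0.232, -0.232]
ft_force: [-0.2, 0.3, 0.8]
width: 0.0521
grip_force: 0.0
```

```bash
python3 st.py 38 .002
```

```text
t 5.95 tilt 38.2 z [-0.619 -0.    -0.785] along 0.0049 perp 0.0002 dy 0.0001 w 0.052050384199279556 gf 0.0 F [-0.2  0.3  0.8]
q [-0.2   0.8   0.25  1.22 -0.16  1.82  0.05]
slide [-0.0016 -0.0001 -0.0025] rotvec [ 0.01 -0.24  0.01] target [ 0.5463 -0.008   0.0964]
```

Close on the short roller.

>>> {"op": "arm_command", "data": {"steps": [{"slide": [-0.001,0,-0.002],"rot": [0,0,0],"grip": 0},{"slide": [0,0,0],"rot": [0,0,0],"grip": 0},{"slide": [0,0,0],"rot": [0,0,0],"grip": 0},{"slide": [0,0,0],"rot": [0,0,0],"grip": 0},{"slide": [0,0,0],"rot": [0,0,0],"grip": 0},{"slide": [0,0,0],"rot": [0,0,0],"grip": 0},{"slide": [0,0,0],"rot": [0,0,0],"grip": 0},{"slide": [0.001,0,0.002],"rot": [0,0,0],"grip": 0}], "newtons": 25}}

```text
time: 6.95
ee_pos: [0.5496, -0.0079, 0.0993]
eef_rot: [0.669, 0.669, -0.23, -0.23]
ft_force: [-0.4, -0.1, -1.5]
width: 0.0293
grip_force: 25.0
```

```bash
python3 st.py 38 .095; python3 st.py 30 .15
```

```text
t 6.95 tilt 38.0 z [-0.616 -0.    -0.788] along 0.0062 perp 0.0014 dy 0.0001 w 0.029301245074871307 gf 24.999332427978516 F [-0.4 -0.1 -1.5]
q [-0.2   0.8   0.25  1.22 -0.16  1.81  0.05]
slide [ 0.0432 -0.0001  0.0776] rotvec [ 0.01 -0.01 -0.01] target [ 0.5928 -0.008   0.1769]
t 6.95 tilt 38.0 z [-0.616 -0.    -0.788] along 0.0062 perp 0.0014 dy 0.0001 w 0.029301245074871307 gf 24.999332427978516 F [-0.4 -0.1 -1.5]
q [-0.2   0.8   0.25  1.22 -0.16  1.81  0.05]
slide [ 7.290e-02 -1.000e-04  1.237e-01] rotvec [ 0.01 -8.01 -0.01] target [ 0.6225 -0.008   0.223 ]
```

>>> {"op": "arm_command", "data": {"steps": [{"slide": [0.003,0,0.005],"rot": [0,0,0],"grip": 0},{"slide": [0.007,0,0.012],"rot": [0,0,0],"grip": 0},{"slide": [0.0075,0,0.013],"rot": [0,0,0],"grip": 0},{"slide": [0.0075,0,0.013],"rot": [0,0,0],"grip": 0},{"slide": [0.0075,0,0.013],"rot": [0,-0.5,0],"grip": 0},{"slide": [0.0075,0,0.013],"rot": [0,-0.5,0],"grip": 0},{"slide": [0.0065,0,0.0115],"rot": [0,-1,0],"grip": 0},{"slide": [0.006,0,0.0105],"rot": [0,-1,0],"grip": 0}]}}

```text
time: 7.95
ee_pos: [0.6015, -0.0079, 0.1912]
eef_rot: [0.674, 0.674, -0.213, -0.213]
ft_force: [-0.1, 0.2, -1.4]
width: 0.0291
grip_force: 25.0
```

```bash
python3 st.py 30 .15;python3 st.py 29 .2
```

```text
t 7.95 tilt 35.1 z [-0.575 -0.    -0.818] along 0.1119 perp -0.0006 dy 0.0001 w 0.029086829627248074 gf 24.998351633548737 F [-0.1  0.2 -1.4]
q [-0.18  0.81  0.26  0.97 -0.17  1.99  0.05]
slide [ 0.021  -0.0001  0.0318] rotvec [ 0.01 -5.08  0.  ] target [ 0.6225 -0.008   0.223 ]
t 7.95 tilt 35.1 z [-0.575 -0.    -0.818] along 0.1119 perp -0.0006 dy 0.0001 w 0.029086829627248074 gf 24.998351633548737 F [-0.1  0.2 -1.4]
q [-0.18  0.81  0.26  0.97 -0.17  1.99  0.05]
slide [ 0.0463 -0.0001  0.0749] rotvec [ 0.01 -6.08  0.  ] target [ 0.6478 -0.008   0.2662]
```

>>> {"op": "arm_command", "data": {"steps": [{"slide": [0.0105,0,0.016],"rot": [0,-2.5,0],"grip": 0},{"slide": [0.0105,0,0.016],"rot": [0,-2.5,0],"grip": 0},{"slide": [0.012,0,0.036],"rot": [0,-4,0],"grip": 0},{"slide": [0.012,0,0.036],"rot": [0,-4,0],"grip": 0},{"slide": [0.0125,-0.01,0.036],"rot": [0,-4,0],"grip": 0},{"slide": [0,-0.045,0],"rot": [0,-4,0],"grip": 0},{"slide": [-0.02,-0.05,0],"rot": [0,-4,0],"grip": 0},{"slide": [-0.02,-0.05,0],"rot": [0,-4,0],"grip": 0}]}}

```text
time: 8.95
ee_pos: [0.6181, -0.1646, 0.3318]
eef_rot: [0.706, 0.706, -0.037, -0.036]
ft_force: [0.1, -1.8, -0.6]
width: 0.0296
grip_force: 25.0
```

```bash
python3 st.py 0 .0
```

```text
t 8.95 tilt 5.9 z [-0.102 -0.001 -0.995] along 0.2403 perp -0.066 dy -0.1566 w 0.029633329626164905 gf 24.99761402606964 F [ 0.1 -1.8 -0.6]
q [-0.04  0.43  0.33  1.14 -0.11  1.7   0.26]
slide [-0.0611  0.1566 -0.2412] rotvec [ 0.05 -5.88  0.01] target [ 0.557  -0.008   0.0906]
```

>>> {"op": "arm_command", "data": {"steps": [{"slide": [-0.02,-0.05,0],"rot": [0,-2,0],"grip": 0},{"slide": [-0.021,-0.05,-0.01],"rot": [0,-2,0],"grip": 0},{"slide": [-0.03,-0.043,-0.02],"rot": [0,-2,0],"grip": 0},{"slide": [-0.03,0,-0.05],"rot": [0,0,0],"grip": 0},{"slide": [0,0,-0.06],"rot": [0,0,0],"grip": 0},{"slide": [0,0,-0.06],"rot": [0,0,0],"grip": 0},{"slide": [0,0,-0.055],"rot": [0,0,0],"grip": 0},{"slide": [0,0,-0.03],"rot": [0,0,0],"grip": 0}]}}

```text
time: 9.95
ee_pos: [0.5169, -0.3055, 0.0437]
eef_rot: [0.707, 0.707, -0.001, -0.002]
ft_force: [-0.3, -0.1, -1.6]
width: 0.0291
grip_force: 25.0
```

```bash
python3 shot.py d "short_roller" top,side
python3 - <<'E'
import cv2,numpy as np
a=cv2.imread('pics/d_top.png')[190:330,380:540];b=cv2.imread('pics/d_side.png')[120:300,340:500]
f=lambda i,s:cv2.resize(i,None,fx=s,fy=s,interpolation=cv2.INTER_CUBIC)
a=f(a,2.5);b=f(b,2.5);h=max(a.shape[0],b.shape[0])
o=np.zeros((h,a.shape[1]+b.shape[1],3),np.uint8);o[:a.shape[0],:a.shape[1]]=a;o[:b.shape[0],a.shape[1]:]=b
cv2.imwrite('pics/d_z.png',o)
E
```

```text
top [[544.6, 0.0, 322.2], [0.0, 544.6, 233.4], [0.0, 0.0, 1.0]] [[0.0275, -0.9977, 0.0614, 0.4928], [-0.9995, -0.0282, -0.0106, 0.0017], [0.0123, -0.0611, -0.9981, 1.2358], [0.0, 0.0, 0.0, 1.0]]
short_roller [(0.85, [432.0, 253.0, 455.0, 267.0]), (0.72, [293.0, 154.0, 322.0, 200.0]), (0.72, [280.0, 221.0, 288.0, 235.0])]
side [[503.9, 0.0, 332.0], [0.0, 503.9, 239.6], [0.0, 0.0, 1.0]] [[-0.7776, -0.4593, 0.4294, 0.054], [-0.6286, 0.5535, -0.5463, 0.6368], [0.0133, -0.6947, -0.7192, 1.0204], [0.0, 0.0, 0.0, 1.0]]
short_roller [(0.81, [393.0, 210.0, 415.0, 230.0]), (0.79, [263.0, 253.0, 304.0, 272.0])]
{'time': 10.15, 'joint_positions': [0.182, 0.451, 0.343, 1.726, -0.174, 0.996, 0.588], 'ee_pos': [0.518, -0.306, 0.047], 'eef_rot': [0.707, 0.707, -0.001, -0.0], 'ft_force': [0.768, -0.722, -0.798], 'torque': [-0.052, -0.089, 0.026], 'grip_force': 24.997, 'width': 0.03}
```

View pics/d_z.png

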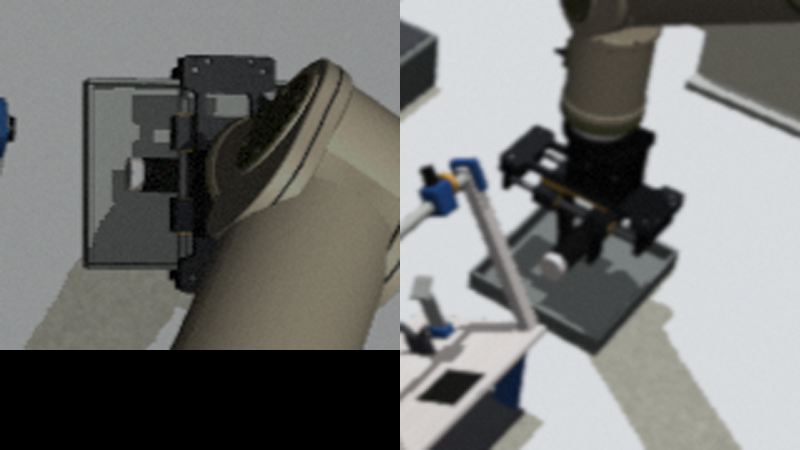

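The views show the short roller held inside the tray's outline, with its end at (135,172) in the crop and level with the tray. I'll lower it gently.

>>> {"op": "arm_command", "data": {"steps": [{"slide": [0,0,-0.01],"rot": [0,0,0],"grip": 0},{"slide": [0,0,-0.01],"rot": [0,0,0],"grip": 0},{"slide": [0,0,-0.005],"rot": [0,0,0],"grip": 0},{"slide": [0,0,-0.003],"rot": [0,0,0],"grip": 0},{"slide": [0,0,-0.002],"rot": [0,0,0],"grip": 0},{"slide": [0,0,-0.002],"rot": [0,0,0],"grip": 0},{"slide": [0,0,0],"rot": [0,0,0],"grip": 0},{"slide": [0,0,0],"rot": [0,0,0],"grip": 0}]}}

```text
time: 11.15
ee_pos: [0.5177, -0.306, 0.0135]
eef_rot: [0.707, 0.707, -0.001, -0.001]
ft_force: [0.3, 0.8, -1.7]
width: 0.029
grip_force: 25.0
```

>>> {"op": "arm_command", "data": {"steps": [{"slide": [0,0,-0.001],"rot": [0,0,0],"grip": 0},{"slide": [0,0,-0.001],"rot": [0,0,0],"grip": 0},{"slide": [0,0,-0.001],"rot": [0,0,0],"grip": 0},{"slide": [0,0,-0.001],"rot": [0,0,0],"grip": 0},{"slide": [0,0,-0.001],"rot": [0,0,0],"grip": 0},{"slide": [0,0,0],"rot": [0,0,0],"grip": 0},{"slide": [0,0,0],"rot": [0,0,0],"grip": 0},{"slide": [0,0,0],"rot": [0,0,0],"grip": 0}]}}

```text
time: 12.15
ee_pos: [0.5176, -0.306, 0.0085]
eef_rot: [0.707, 0.707, -0.001, -0.001]
ft_force: [0.4, -0.1, -0.7]
width: 0.0294
grip_force: 25.0
```

>>> {"op": "arm_command", "data": {"steps": [{"slide": [0,0,-0.0007],"rot": [0,0,0],"grip": 0},{"slide": [0,0,-0.0007],"rot": [0,0,0],"grip": 0},{"slide": [0,0,0],"rot": [0,0,0],"grip": 0},{"slide": [0,0,0],"rot": [0,0,0],"grip": 0},{"slide": [0,0,0],"rot": [0,0,0],"grip": 0},{"slide": [0,0,0],"rot": [0,0,0],"grip": 0},{"slide": [0,0,0],"rot": [0,0,0],"grip": 0},{"slide": [0,0,0],"rot": [0,0,0],"grip": 0}]}}

```text
time: 13.15
ee_pos: [0.5176, -0.3059, 0.007]
eef_rot: [0.707, 0.707, -0.001, -0.001]
ft_force: [1.3, 0.9, -0.7]
width: 0.0293
grip_force: 25.0
```

>>> {"op": "arm_command", "data": {"steps": [{"slide": [0,0,0],"rot": [0,0,0],"grip": 0.36},{"slide": [0,0,0],"rot": [0,0,0],"grip": 0.4},{"slide": [0,0,0],"rot": [0,0,0],"grip": 0.5},{"slide": [0,0,0],"rot": [0,0,0],"grip": 0.55},{"slide": [0,0,0.005],"rot": [0,0,0],"grip": 0.6},{"slide": [0,0,0.02],"rot": [0,0,0],"grip": 0.6},{"slide": [0,0,0.05],"rot": [0,0,0],"grip": 0.7},{"slide": [0,0,0.06],"rot": [0,0,0],"grip": 0.9}]}}

```text
time: 14.15
ee_pos: [0.5171, -0.3058, 0.1443]
eef_rot: [0.707, 0.707, -0.001, -0.001]
ft_force: [1.3, -0.8, 0.6]
width: 0.0639
grip_force: 0.0
```

```bash
python3 shot.py e "short_roller,long_roller" top,side
```

```text
top [[544.6, 0.0, 322.2], [0.0, 544.6, 233.4], [0.0, 0.0, 1.0]] [[0.0275, -0.9977, 0.0614, 0.4928], [-0.9995, -0.0282, -0.0106, 0.0017], [0.0123, -0.0611, -0.9981, 1.2358], [0.0, 0.0, 0.0, 1.0]]
short_roller [(0.98, [291.0, 152.0, 322.0, 201.0]), (0.84, [428.0, 251.0, 468.0, 266.0])]
long_roller [(0.77, [166.0, 236.0, 230.0, 268.0]), (0.29, [256.0, 219.0, 387.0, 296.0])]
side [[503.9, 0.0, 332.0], [0.0, 503.9, 239.6], [0.0, 0.0, 1.0]] [[-0.7776, -0.4593, 0.4294, 0.054], [-0.6286, 0.5535, -0.5463, 0.6368], [0.0133, -0.6947, -0.7192, 1.0204], [0.0, 0.0, 0.0, 1.0]]
short_roller [(0.86, [264.0, 255.0, 304.0, 274.0]), (0.69, [392.0, 215.0, 425.0, 242.0])]
long_roller [(0.79, [252.0, 331.0, 283.0, 386.0])]
{'time': 14.45, 'joint_positions': [0.158, 0.346, 0.369, 1.647, -0.131, 1.177, 0.558], 'ee_pos': [0.517, -0.306, 0.142], 'eef_rot': [0.707, 0.707, -0.001, -0.001], 'ft_force': [-0.45, 0.32, -0.645], 'torque': [-0.024, -0.089, 0.018], 'grip_force': 0.0, 'width': 0.077}
```

The short roller now lies in the tray (top view bbox 428–468 × 251–266). Next I go over the feeder to the rack.

>>> {"op": "arm_command", "data": {"steps": [{"slide": [0,0,0.06],"rot": [0,0,0],"grip": 0.7},{"slide": [0,0,0.06],"rot": [0,0,0],"grip": 0.7},{"slide": [0,0.02,0.058],"rot": [0,0,0],"grip": 0.7},{"slide": [0,0.03,0.052],"rot": [0,0,2],"grip": 0.7},{"slide": [0,0.062,0],"rot": [0,0,4],"grip": 0.7},{"slide": [0,0.062,0],"rot": [0,0,5],"grip": 0.7},{"slide": [0,0.062,0],"rot": [0,0,5],"grip": 0.7},{"slide": [0,0.062,0],"rot": [0,0,4.5],"grip": 0.7}]}}

```text
time: 15.45
ee_pos: [0.5169, -0.006, 0.371]
eef_rot: [0.569, 0.822, -0.002, -0.001]
ft_force: [0.9, 1.0, -0.0]
width: 0.0607
grip_force: 0.0
```

>>> {"op": "arm_command", "data": {"steps": [{"slide": [0,0.062,0],"rot": [0,0,0],"grip": 0.65},{"slide": [0,0.062,0],"rot": [0,0,0],"grip": 0.65},{"slide": [0,0.062,0],"rot": [0,0,0],"grip": 0.65},{"slide": [0,0.05,-0.035],"rot": [0,0,0],"grip": 0.65},{"slide": [0,0.03,-0.05],"rot": [0,0,0],"grip": 0.65},{"slide": [0,0,-0.06],"rot": [0,0,0],"grip": 0.65},{"slide": [0,0,-0.06],"rot": [0,0,0],"grip": 0.65},{"slide": [0,0,-0.04],"rot": [0,0,0],"grip": 0.65}]}}

```text
time: 16.45
ee_pos: [0.5157, 0.2571, 0.1228]
eef_rot: [0.57, 0.822, -0.004, -0.002]
ft_force: [0.1, 0.5, 0.2]
width: 0.0565
grip_force: 0.0
```

```bash
python3 shot.py f "long_roller" top,side
python3 - <<'E'
import cv2,numpy as np
a=cv2.imread('pics/f_top.png')[180:300,130:270];b=cv2.imread('pics/f_side.png')[250:420,170:330]
f=lambda i,s:cv2.resize(i,None,fx=s,fy=s,interpolation=cv2.INTER_CUBIC)
a=f(a,2.6);b=f(b,2.6);h=max(a.shape[0],b.shape[0])
o=np.zeros((h,a.shape[1]+b.shape[1],3),np.uint8);o[:a.shape[0],:a.shape[1]]=a;o[:b.shape[0],a.shape[1]:]=b
cv2.imwrite('pics/f_z.png',o)
E
```

```text
top [[544.6, 0.0, 322.2], [0.0, 544.6, 233.4], [0.0, 0.0, 1.0]] [[0.0275, -0.9977, 0.0614, 0.4928], [-0.9995, -0.0282, -0.0106, 0.0017], [0.0123, -0.0611, -0.9981, 1.2358], [0.0, 0.0, 0.0, 1.0]]
long_roller [(0.88, [199.0, 237.0, 229.0, 256.0]), (0.55, [254.0, 219.0, 386.0, 293.0])]
side [[503.9, 0.0, 332.0], [0.0, 503.9, 239.6], [0.0, 0.0, 1.0]] [[-0.7776, -0.4593, 0.4294, 0.054], [-0.6286, 0.5535, -0.5463, 0.6368], [0.0133, -0.6947, -0.7192, 1.0204], [0.0, 0.0, 0.0, 1.0]]
long_roller [(0.94, [250.0, 332.0, 280.0, 389.0]), (0.39, [291.0, 216.0, 397.0, 335.0])]
{'time': 16.65, 'joint_positions': [-0.477, 0.306, -0.076, 1.701, 0.025, 1.14, -0.203], 'ee_pos': [0.517, 0.258, 0.127], 'eef_rot': [0.57, 0.822, -0.002, -0.001], 'ft_force': [-0.065, -0.424, -0.215], 'torque': [0.044, -0.107, -0.002], 'grip_force': 0.0, 'width': 0.057}
```

View pics/f_z.png

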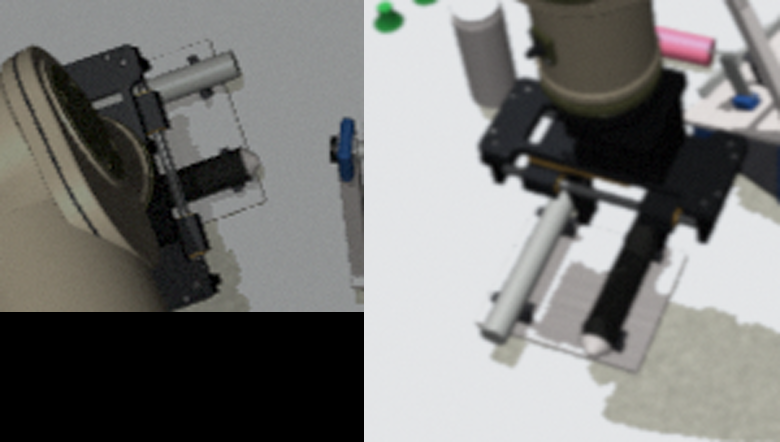

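The views show the fingers straddling the long roller, with the shaft clear to the side. Down and grip.

>>> {"op": "arm_command", "data": {"steps": [{"slide": [0,0,-0.03],"rot": [0,0,0],"grip": 0.6},{"slide": [0,0,-0.03],"rot": [0,0,0],"grip": 0.6},{"slide": [0,0,-0.025],"rot": [0,0,0],"grip": 0.6},{"slide": [0,0,-0.018],"rot": [0,0,0],"grip": 0.6},{"slide": [0,0,0],"rot": [0,0,0],"grip": 0.5},{"slide": [0,0,0],"rot": [0,0,0],"grip": 0.2},{"slide": [0,0,0],"rot": [0,0,0],"grip": 0},{"slide": [0,0,0],"rot": [0,0,0],"grip": 0}], "newtons": 25}}

```text
time: 17.65
ee_pos: [0.5202, 0.2592, 0.0262]
eef_rot: [0.57, 0.822, 0.002, 0.001]
ft_force: [5.4, 1.4, 1.6]
width: 0.0294
grip_force: 25.0
```

>>> {"op": "arm_command", "data": {"steps": [{"slide": [0,0,0],"rot": [0,0,0],"grip": 0},{"slide": [0,0,0],"rot": [0,0,0],"grip": 0},{"slide": [0,0,0],"rot": [0,0,0],"grip": 0},{"slide": [0,0,0],"rot": [0,0,0],"grip": 0},{"slide": [0,0,0],"rot": [0,0,0],"grip": 0},{"slide": [0,0,0.005],"rot": [0,0,0],"grip": 0},{"slide": [0,0,0.03],"rot": [0,0,0],"grip": 0},{"slide": [0,0,0.04],"rot": [0,0,0],"grip": 0}], "newtons": 50}}

```text
time: 18.65
ee_pos: [0.5166, 0.2576, 0.0994]
eef_rot: [0.57, 0.822, -0.002, -0.001]
ft_force: [0.7, -0.1, -1.9]
width: 0.0291
grip_force: 50.0
```

```bash
python3 shot.py g "long_roller" top,side
```

```text
top [[544.6, 0.0, 322.2], [0.0, 544.6, 233.4], [0.0, 0.0, 1.0]] [[0.0275, -0.9977, 0.0614, 0.4928], [-0.9995, -0.0282, -0.0106, 0.0017], [0.0123, -0.0611, -0.9981, 1.2358], [0.0, 0.0, 0.0, 1.0]]
long_roller [(0.7, [198.0, 238.0, 226.0, 253.0])]
side [[503.9, 0.0, 332.0], [0.0, 503.9, 239.6], [0.0, 0.0, 1.0]] [[-0.7776, -0.4593, 0.4294, 0.054], [-0.6286, 0.5535, -0.5463, 0.6368], [0.0133, -0.6947, -0.7192, 1.0204], [0.0, 0.0, 0.0, 1.0]]
long_roller [(0.55, [249.0, 325.0, 269.0, 372.0]), (0.29, [394.0, 213.0, 425.0, 240.0])]
{'time': 18.85, 'joint_positions': [-0.477, 0.332, -0.076, 1.729, 0.028, 1.084, -0.205], 'ee_pos': [0.518, 0.258, 0.1], 'eef_rot': [0.57, 0.822, -0.001, -0.001], 'ft_force': [-0.674, -0.344, -3.315], 'torque': [-0.073, -0.106, 0.006], 'grip_force': 49.953, 'width': 0.029}
```

Run:
```python
from geo import *
import cv2
G=np.array([.518,.258,.119]);ax=np.array([-.350,.937,0]);c=G-[0,0,.005]
p=proj('top',c-.072*ax)[0];q=proj('side',c+.072*ax)[0];print(p,q, proj('top',c-.071*ax)[0]-p, proj('side',c+.073*ax)[0]-q)
a=cv2.imread('pics/g_top.png')[215:275,180:245];b=cv2.imread('pics/g_side.png')[310:395,230:300]
for im,(u,v) in((a,p-[180,215]),(b,q-[230,310])): cv2.drawMarker(im,(int(round(u)),int(round(v))),(0,0,255),0,5)
f=lambda i:cv2.resize(i,None,fx=5,fy=5,interpolation=cv2.INTER_NEAREST)
a=f(a);b=f(b);o=np.zeros((max(a.shape[0],b.shape[0]),a.shape[1]+b.shape[1],3),np.uint8);o[:a.shape[0],:a.shape[1]]=a;o[:b.shape[0],a.shape[1]:]=b
cv2.imwrite('pics/g_z.png',o)
```

```text
[224.41180848 239.64376415] [253.38807082 367.19476471] [-0.46256552  0.15703601] [-0.20965237  0.42281005]
```

View pics/g_z.png

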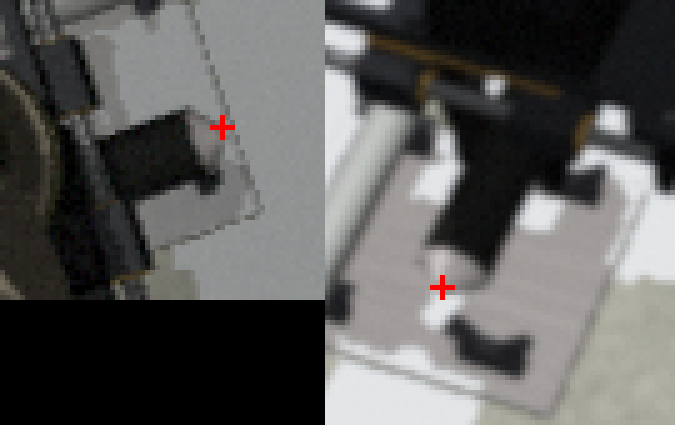

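Both tips sit within about 3 mm of the prediction along the axis: the top tip is at about (224,243) and the side tip at about (320,367). The roller is therefore held near its centre. I'm carrying it up and across to the feeder's far side.

>>> {"op": "arm_command", "data": {"steps": [{"slide": [0,0,0.055],"rot": [0,0,0],"grip": 0},{"slide": [0.01,0,0.058],"rot": [0,0,-3],"grip": 0},{"slide": [0.02,-0.02,0.055],"rot": [0,0,-3],"grip": 0},{"slide": [0.03,-0.03,0.04],"rot": [0,0,-3],"grip": 0},{"slide": [0.03,-0.05,0.02],"rot": [0,0,-3],"grip": 0},{"slide": [0.03,-0.05,0],"rot": [0,0,-3],"grip": 0},{"slide": [0.02,-0.055,0],"rot": [0,0,-3],"grip": 0},{"slide": [0,-0.055,0],"rot": [0,0,-2.5],"grip": 0}]}}

```text
time: 19.85
ee_pos: [0.6578, -0.0038, 0.3241]
eef_rot: [0.708, 0.706, -0.003, -0.002]
ft_force: [0.6, -0.9, -1.4]
width: 0.0289
grip_force: 50.0
```

```bash
python3 st.py 28 .18 .001,0; python3 st.py 30 .15 .001,0
```

```text
t 19.85 tilt 0.4 z [-0.007 -0.001 -1.   ] along 0.2527 perp -0.0293 dy 0.0042 w 0.028878146155907343 gf 49.951980113983154 F [ 0.6 -0.9 -1.4]
q [-0.16  0.38  0.14  1.19 -0.05  1.58 -0.03]
slide [-0.0189 -0.0042 -0.0759] rotvec [ 0.07 27.61  0.09] target [ 0.6389 -0.008   0.2482]
t 19.85 tilt 0.4 z [-0.007 -0.001 -1.   ] along 0.2527 perp -0.0293 dy 0.0042 w 0.028878146155907343 gf 49.951980113983154 F [ 0.6 -0.9 -1.4]
q [-0.16  0.38  0.14  1.19 -0.05  1.58 -0.03]
slide [-0.0345 -0.0042 -0.1016] rotvec [ 0.07 29.61  0.09] target [ 0.6234 -0.008   0.2225]
```

>>> {"op": "arm_command", "data": {"steps": [{"slide": [-0.004,-0.0005,-0.013],"rot": [0,3.5,0],"grip": 0},{"slide": [-0.004,-0.0005,-0.013],"rot": [0,3.5,0],"grip": 0},{"slide": [-0.004,-0.0005,-0.013],"rot": [0,3.5,0],"grip": 0},{"slide": [-0.004,-0.0005,-0.013],"rot": [0,4,0],"grip": 0},{"slide": [-0.004,-0.0005,-0.013],"rot": [0,4,0],"grip": 0},{"slide": [-0.005,-0.0005,-0.013],"rot": [0,4,0],"grip": 0},{"slide": [-0.005,-0.0005,-0.012],"rot": [0,3.5,0],"grip": 0},{"slide": [-0.0045,-0.0005,-0.012],"rot": [0,3.5,0],"grip": 0}]}}

```text
time: 20.85
ee_pos: [0.6225, -0.0059, 0.2229]
eef_rot: [0.683, 0.683, -0.183, -0.183]
ft_force: [-0.2, 0.2, -2.5]
width: 0.0292
grip_force: 50.0
```

```bash
python3 st.py 35 .11 .001,0;python3 st.py 38 .085 .001,0
```

```text
t 20.85 tilt 29.9 z [-0.499 -0.    -0.867] along 0.1498 perp 0.0001 dy 0.0021 w 0.02919249885927313 gf 49.950796365737915 F [-0.2  0.2 -2.5]
q [-0.12  0.76  0.14  0.93 -0.1   1.98 -0.01]
slide [-0.0205 -0.0021 -0.0341] rotvec [0.02 5.07 0.01] target [ 0.602  -0.008   0.1888]
t 20.85 tilt 29.9 z [-0.499 -0.    -0.867] along 0.1498 perp 0.0001 dy 0.0021 w 0.02919249885927313 gf 49.950796365737915 F [-0.2  0.2 -2.5]
q [-0.12  0.76  0.14  0.93 -0.1   1.98 -0.01]
slide [-0.0338 -0.0021 -0.0551] rotvec [0.02 8.07 0.01] target [ 0.5887 -0.008   0.1677]
```

>>> {"op": "arm_command", "data": {"steps": [{"slide": [-0.005,-0.001,-0.0085],"rot": [0,1.3,0],"grip": 0},{"slide": [-0.005,-0.0006,-0.0085],"rot": [0,1.3,0],"grip": 0},{"slide": [-0.005,-0.0005,-0.0085],"rot": [0,1.3,0],"grip": 0},{"slide": [-0.0055,0,-0.0085],"rot": [0,1.2,0],"grip": 0},{"slide": [-0.0065,0,-0.0105],"rot": [0,1.5,0],"grip": 0},{"slide": [-0.0068,0,-0.0106],"rot": [0,1.5,0],"grip": 0},{"slide": [0,0,0],"rot": [0,0,0],"grip": 0},{"slide": [0,0,0],"rot": [0,0,0],"grip": 0}]}}

```text
time: 21.85
ee_pos: [0.5895, -0.008, 0.1702]
eef_rot: [0.669, 0.669, -0.229, -0.229]
ft_force: [0.2, 0.5, -1.1]
width: 0.0288
grip_force: 50.0
```

```bash
python3 st.py 38 .085 .001,0;python3 st.py 38 .04 .001,0; python3 shot.py h "long_roller,clip_left,clip_right" side
python3 - <<'E'
import cv2
b=cv2.imread('pics/h_side.png')[170:350,260:420]
cv2.imwrite('pics/h_z.png',cv2.resize(b,None,fx=3.3,fy=3.3,interpolation=cv2.INTER_CUBIC))
E
```

```text
t 21.85 tilt 37.7 z [-0.612 -0.    -0.791] along 0.0876 perp 0.0004 dy -0.0 w 0.02875294741486297 gf 49.95152950286865 F [ 0.2  0.5 -1.1]
q [-0.11  0.82  0.13  1.   -0.1   1.99  0.  ]
slide [-0.0008  0.     -0.0025] rotvec [0.01 0.28 0.  ] target [ 0.5887 -0.008   0.1677]
t 21.85 tilt 37.7 z [-0.612 -0.    -0.791] along 0.0876 perp 0.0004 dy -0.0 w 0.02875294741486297 gf 49.95152950286865 F [ 0.2  0.5 -1.1]
q [-0.11  0.82  0.13  1.   -0.1   1.99  0.  ]
slide [-0.0233  0.     -0.0414] rotvec [0.01 0.28 0.  ] target [ 0.5662 -0.008   0.1288]
side [[503.9, 0.0, 332.0], [0.0, 503.9, 239.6], [0.0, 0.0, 1.0]] [[-0.7776, -0.4593, 0.4294, 0.054], [-0.6286, 0.5535, -0.5463, 0.6368], [0.0133, -0.6947, -0.7192, 1.0204], [0.0, 0.0, 0.0, 1.0]]
long_roller [(0.59, [293.0, 213.0, 339.0, 250.0])]
clip_left [(0.15, [364.0, 197.0, 451.0, 260.0])]
clip_right [(0.46, [305.0, 271.0, 320.0, 287.0])]
{'time': 22.05, 'joint_positions': [-0.115, 0.82, 0.134, 0.998, -0.1, 1.987, 0.001], 'ee_pos': [0.59, -0.008, 0.17], 'eef_rot': [0.669, 0.669, -0.228, -0.228], 'ft_force': [0.308, -0.599, -0.963], 'torque': [-0.006, -1.014, 0.002], 'grip_force': 49.951, 'width': 0.029}
```

View pics/h_z.png

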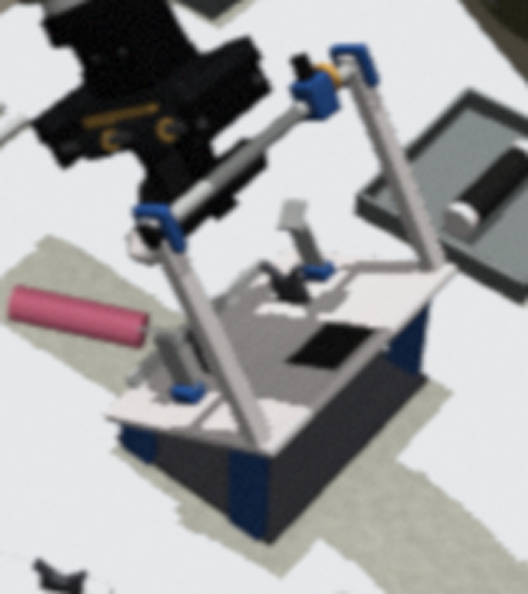

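The side view shows the roller level above the cradle, parallel to the crossbar and clear between the posts. Its near end is at (145,240) in the crop, and the short roller is in the tray. I'm lowering along the normal.

>>> {"op": "arm_command", "data": {"steps": [{"slide": [-0.003,0,-0.006],"rot": [0,0.2,0],"grip": 0},{"slide": [-0.004,0,-0.007],"rot": [0,0.1,0],"grip": 0},{"slide": [-0.004,0,-0.007],"rot": [0,0,0],"grip": 0},{"slide": [-0.004,0,-0.007],"rot": [0,0,0],"grip": 0},{"slide": [-0.004,0,-0.007],"rot": [0,0,0],"grip": 0},{"slide": [-0.004,0,-0.007],"rot": [0,0,0],"grip": 0},{"slide": [0,0,0],"rot": [0,0,0],"grip": 0},{"slide": [0,0,0],"rot": [0,0,0],"grip": 0}]}}

```text
time: 23.05
ee_pos: [0.5665, -0.008, 0.1292]
eef_rot: [0.669, 0.668, -0.23, -0.23]
ft_force: [0.3, 0.7, -1.9]
width: 0.0287
grip_force: 50.0
```

```bash
python3 st.py 38 .03 .001,0;python3 st.py 38 .015 .001,0
```

```text
t 23.05 tilt 38.0 z [-0.616 -0.    -0.788] along 0.0405 perp 0.0011 dy -0.0 w 0.028689803077628244 gf 49.95136857032776 F [ 0.3  0.7 -1.9]
q [-0.12  0.8   0.13  1.12 -0.1   1.89  0.  ]
slide [-0.0053  0.     -0.0091] rotvec [ 0.01 -0.04  0.  ] target [ 0.5612 -0.008   0.1201]
t 23.05 tilt 38.0 z [-0.616 -0.    -0.788] along 0.0405 perp 0.0011 dy -0.0 w 0.028689803077628244 gf 49.95136857032776 F [ 0.3  0.7 -1.9]
q [-0.12  0.8   0.13  1.12 -0.1   1.89  0.  ]
slide [-0.0128  0.     -0.0221] rotvec [ 0.01 -0.04  0.  ] target [ 0.5537 -0.008   0.1071]
```

>>> {"op": "arm_command", "data": {"steps": [{"slide": [-0.0015,0,-0.0026],"rot": [0,0,0],"grip": 0},{"slide": [-0.0015,0,-0.0026],"rot": [0,0,0],"grip": 0},{"slide": [-0.0015,0,-0.0026],"rot": [0,0,0],"grip": 0},{"slide": [-0.0015,0,-0.0026],"rot": [0,0,0],"grip": 0},{"slide": [-0.0015,0,-0.0026],"rot": [0,0,0],"grip": 0},{"slide": [-0.001,0,-0.0018],"rot": [0,0,0],"grip": 0},{"slide": [0,0,0],"rot": [0,0,0],"grip": 0},{"slide": [0,0,0],"rot": [0,0,0],"grip": 0}], "newtons": 55}}

```text
time: 24.05
ee_pos: [0.5579, -0.008, 0.1143]
eef_rot: [0.668, 0.668, -0.231, -0.23]
ft_force: [2.6, 0.4, 4.1]
width: 0.0286
grip_force: 55.0
```

```bash
python3 st.py 38 .005 .001,0
```

```text
t 24.05 tilt 38.1 z [-0.616 -0.    -0.787] along 0.0233 perp 0.0011 dy -0.0 w 0.028573524668316 gf 54.95060384273529 F [2.6 0.4 4.1]
q [-0.12  0.79  0.12  1.17 -0.09  1.85  0.  ]
slide [-0.0092  0.     -0.0158] rotvec [ 0.01 -0.05 -0.  ] target [ 0.5487 -0.008   0.0985]
```

Symmetric contact with the clips (about 6 N along the normal, 0.4 N sideways). I'm pressing on.

>>> {"op": "arm_command", "data": {"steps": [{"slide": [-0.0015,0,-0.0026],"rot": [0,0,0],"grip": 0},{"slide": [-0.0015,0,-0.0026],"rot": [0,0,0],"grip": 0},{"slide": [-0.0015,0,-0.0026],"rot": [0,0,0],"grip": 0},{"slide": [-0.0015,0,-0.0026],"rot": [0,0,0],"grip": 0},{"slide": [-0.0015,0,-0.0026],"rot": [0,0,0],"grip": 0},{"slide": [0,0,0],"rot": [0,0,0],"grip": 0},{"slide": [0,0,0],"rot": [0,0,0],"grip": 0},{"slide": [0,0,0],"rot": [0,0,0],"grip": 0}]}}

```text
time: 25.05
ee_pos: [0.5512, -0.0081, 0.1017]
eef_rot: [0.669, 0.669, -0.23, -0.23]
ft_force: [4.5, -1.6, 3.7]
width: 0.0289
grip_force: 54.9
```

```bash
python3 st.py 38 .005 .001,0
```

```text
t 25.05 tilt 37.9 z [-0.615 -0.    -0.789] along 0.0091 perp 0.0015 dy -0.0001 w 0.028934850805576985 gf 54.94667172431946 F [ 4.5 -1.6  3.7]
q [-0.12  0.79  0.12  1.2  -0.09  1.82  0.  ]
slide [-0.0025  0.0001 -0.0033] rotvec [0.01 0.08 0.01] target [ 0.5487 -0.008   0.0985]
```

>>> {"op": "arm_command", "data": {"steps": [{"slide": [-0.001,0,-0.0017],"rot": [0,0,0],"grip": 0},{"slide": [-0.001,0,-0.0017],"rot": [0,0,0],"grip": 0},{"slide": [0,0,0],"rot": [0,0,0],"grip": 0},{"slide": [0,0,0],"rot": [0,0,0],"grip": 0},{"slide": [0,0,0],"rot": [0,0,0],"grip": 0},{"slide": [0,0,0],"rot": [0,0,0],"grip": 0},{"slide": [0,0,0],"rot": [0,0,0],"grip": 0},{"slide": [0,0,0],"rot": [0,0,0],"grip": 0}]}}

```text
time: 26.05
ee_pos: [0.5513, -0.0081, 0.1005]
eef_rot: [0.669, 0.669, -0.228, -0.228]
ft_force: [14.6, -1.1, 16.6]
width: 0.0289
grip_force: 55.0
```

```bash
python3 st.py 38 .003 .001,0
```

```text
t 26.05 tilt 37.6 z [-0.61   0.    -0.793] along 0.0081 perp 0.0022 dy -0.0001 w 0.02889909445437012 gf 54.95500087738037 F [14.6 -1.1 16.6]
q [-0.12  0.78  0.12  1.21 -0.09  1.81  0.  ]
slide [-0.0037  0.0001 -0.0037] rotvec [0.   0.42 0.  ] target [ 0.5477 -0.008   0.0967]
```

>>> {"op": "arm_command", "data": {"steps": [{"slide": [-0.0005,0,-0.0009],"rot": [0,0,0],"grip": 0},{"slide": [-0.0005,0,-0.0009],"rot": [0,0,0],"grip": 0},{"slide": [0,0,0],"rot": [0,0,0],"grip": 0},{"slide": [0,0,0],"rot": [0,0,0],"grip": 0},{"slide": [0,0,0],"rot": [0,0,0],"grip": 0},{"slide": [0,0,0],"rot": [0,0,0],"grip": 0},{"slide": [0,0,0],"rot": [0,0,0],"grip": 0},{"slide": [0,0,0],"rot": [0,0,0],"grip": 0}]}}

```text
time: 27.05
ee_pos: [0.5515, -0.0081, 0.0998]
eef_rot: [0.67, 0.67, -0.227, -0.227]
ft_force: [20.5, -0.4, 22.7]
width: 0.029
grip_force: 55.0
```

```bash
python3 st.py 38 .003 .001,0; python3 shot.py k "long_roller,clip_left,clip_right" side
python3 - <<'E'
import numpy as np,cv2
from geo import *
q=[.5371,-.0076,3.1337]
n=np.array([-.5,0,.866])
print('seat tips', [proj('side',place(q,np.array([-.02,y,.1096])))[0].round(1) for y in(-.072,.072)])
for y in(-.069,.069): print('nose',y,[proj('side',place(q,np.array([-.02,y*s,.1096])+h*n))[0].round(1) for h,s in((12e-3,1),(12e-3,1+6/69),(24e-3,1.1))])
g=lambda f:cv2.cvtColor(np.load(f)['im'],cv2.COLOR_RGB2GRAY).astype(float)
a,b=g('pics/a_side.npz'),g('pics/k_side.npz')
h=g('pics/h_side.npz')
# clip flare shift by template matching, initial -> now
for nm,(u0,v0,u1,v1) in dict(right=(306,268,318,284),left=(344,230,356,246)).items():
    t=a[v0:v1,u0:u1].astype(np.uint8)
    for lab,im in(('h',h),('now',b)):
        S=cv2.matchTemplate(im[v0-6:v1+6,u0-6:u1+6].astype(np.uint8),t,cv2.TM_CCOEFF_NORMED);_,m,_,p=cv2.minMaxLoc(S);print(nm,lab,round(m,2),p[0]-6,p[1]-6)
E
```

```text
t 27.05 tilt 37.4 z [-0.607  0.    -0.794] along 0.0076 perp 0.0026 dy -0.0001 w 0.02902688207812982 gf 54.956533312797546 F [20.5 -0.4 22.7]
q [-0.12  0.78  0.12  1.21 -0.09  1.81  0.  ]
slide [-0.0038  0.0001 -0.0031] rotvec [-0.   0.6 -0. ] target [ 0.5477 -0.008   0.0967]
side [[503.9, 0.0, 332.0], [0.0, 503.9, 239.6], [0.0, 0.0, 1.0]] [[-0.7776, -0.4593, 0.4294, 0.054], [-0.6286, 0.5535, -0.5463, 0.6368], [0.0133, -0.6947, -0.7192, 1.0204], [0.0, 0.0, 0.0, 1.0]]
long_roller [(0.92, [314.0, 236.0, 350.0, 278.0])]
clip_left []
clip_right [(0.66, [308.0, 272.0, 317.0, 287.0])]
{'time': 27.25, 'joint_positions': [-0.123, 0.783, 0.123, 1.212, -0.093, 1.805, 0.003], 'ee_pos': [0.551, -0.008, 0.1], 'eef_rot': [0.67, 0.67, -0.227, -0.227], 'ft_force': [20.905, -0.272, 22.519], 'torque': [-0.001, -0.926, 0.031], 'grip_force': 54.957, 'width': 0.029}
seat tips [array([313.3, 275.5]), array([351. , 241.7])]
nose -0.069 [array([312.1, 270.7]), array([310.5, 272.2]), array([308.2, 268.2])]
nose 0.069 [array([348.5, 238.4]), array([350., 237.]), array([348.4, 232.8])]
right h 0.86 0 1
right now 0.53 1 3
left h 0.99 0 0
left now 0.42 2 6
```

The roller is now on a stiff stop: 33 N gives only 0.5 mm more, and its bbox 314–350 matches the predicted seat, 313–351. I'll relax the push, release and back out.

>>> {"op": "arm_command", "data": {"steps": [{"slide": [0.001,0,0.0018],"rot": [0,0,0],"grip": 0},{"slide": [0.001,0,0.0017],"rot": [0,0,0],"grip": 0},{"slide": [0,0,0],"rot": [0,0,0],"grip": 0},{"slide": [0,0,0],"rot": [0,0,0],"grip": 0.4},{"slide": [0,0,0],"rot": [0,0,0],"grip": 0.5},{"slide": [0,0,0],"rot": [0,0,0],"grip": 0.6},{"slide": [0,0,0],"rot": [0,0,0],"grip": 0.6},{"slide": [0,0,0],"rot": [0,0,0],"grip": 0.6}]}}

```text
time: 28.25
ee_pos: [0.5492, -0.008, 0.0994]
eef_rot: [0.668, 0.668, -0.231, -0.231]
ft_force: [-0.2, -0.1, 0.8]
width: 0.0516
grip_force: 0.0
```

```bash
python3 st.py 38 .09
```

```text
t 28.25 tilt 38.1 z [-0.617 -0.    -0.787] along 0.0061 perp 0.001 dy -0.0 w 0.051554856343036554 gf 0.0 F [-0.2 -0.1  0.8]
q [-0.12  0.79  0.12  1.21 -0.09  1.81  0.  ]
slide [0.0411 0.     0.0732] rotvec [ 0.01 -0.08 -0.  ] target [ 0.5903 -0.008   0.1726]
```

Back out along the normal, tilting upright once above the bar.

>>> {"op": "arm_command", "data": {"steps": [{"slide": [0.005,0,0.009],"rot": [0,0,0],"grip": 0.6},{"slide": [0.008,0,0.014],"rot": [0,0,0],"grip": 0.6},{"slide": [0.008,0,0.014],"rot": [0,0,0],"grip": 0.6},{"slide": [0.008,0,0.014],"rot": [0,0,0],"grip": 0.6},{"slide": [0.008,0,0.014],"rot": [0,0,0],"grip": 0.6},{"slide": [0.008,0,0.014],"rot": [0,-1,0],"grip": 0.6},{"slide": [0.008,0,0.014],"rot": [0,-2,0],"grip": 0.6},{"slide": [0.008,0,0.014],"rot": [0,-3,0],"grip": 0.6}]}}

```text
time: 29.25
ee_pos: [0.6109, -0.0081, 0.2073]
eef_rot: [0.68, 0.68, -0.194, -0.194]
ft_force: [-0.8, -0.0, 0.2]
width: 0.0524
grip_force: 0.0
```

>>> {"op": "arm_command", "data": {"steps": [{"slide": [0.012,0,0.02],"rot": [0,-3,0],"grip": 0.6},{"slide": [0.015,0,0.03],"rot": [0,-4,0],"grip": 0.6},{"slide": [0.015,0,0.04],"rot": [0,-5,0],"grip": 0.6},{"slide": [0,0,0.05],"rot": [0,-5,0],"grip": 0.6},{"slide": [0,-0.03,0.05],"rot": [0,-5,0],"grip": 0.6},{"slide": [0,-0.055,0],"rot": [0,-5,0],"grip": 0.6},{"slide": [0,-0.06,0],"rot": [0,-5,0],"grip": 0.6},{"slide": [0,-0.06,0],"rot": [0,0,0],"grip": 0.6}]}}

```text
time: 30.25
ee_pos: [0.6508, -0.2151, 0.3999]
eef_rot: [0.707, 0.707, 0.001, 0.002]
ft_force: [0.7, 0.3, 1.5]
width: 0.0524
grip_force: 0.0
```

>>> {"op": "arm_command", "data": {"steps": [{"slide": [0,-0.06,0],"rot": [0,0,0],"grip": 0.6},{"slide": [0,-0.06,0],"rot": [0,0,0],"grip": 0.6},{"slide": [-0.03,-0.05,0],"rot": [0,0,0],"grip": 0.6},{"slide": [-0.03,-0.05,0],"rot": [0,0,0],"grip": 0.6},{"slide": [-0.03,-0.05,0],"rot": [0,0,0],"grip": 0.6},{"slide": [-0.03,-0.05,0],"rot": [0,0,0],"grip": 0.6},{"slide": [-0.03,-0.05,0],"rot": [0,0,0],"grip": 0.6},{"slide": [0,0,0],"rot": [0,0,0],"grip": 0.6}]}}

```text
time: 31.25
ee_pos: [0.4979, -0.5875, 0.3965]
eef_rot: [0.71, 0.704, -0.002, -0.0]
ft_force: [0.5, -0.7, -0.3]
width: 0.0521
grip_force: 0.0
```

```bash
python3 shot.py m "long_roller,short_roller,clip_left,clip_right,shaft"
python3 - <<'E'
import numpy as np,cv2
from geo import *
q=[.5371,-.0076,3.1337]
g=lambda f:cv2.cvtColor(np.load(f)['im'],cv2.COLOR_RGB2GRAY)
for c,boxes in dict(side=dict(right=(304,266,318,284),left=(344,228,358,248)),top=dict(l=(278,220,291,236),r=(352,223,364,236))).items():
    a,b=g(f'pics/a_{c}.npz'),g(f'pics/m_{c}.npz')
    for nm,(u0,v0,u1,v1) in boxes.items():
        S=cv2.matchTemplate(b[v0-6:v1+6,u0-6:u1+6],a[v0:v1,u0:u1],cv2.TM_CCOEFF_NORMED);_,m,_,p=cv2.minMaxLoc(S);print(c,nm,round(m,2),p[0]-6,p[1]-6)
# dark roller profile in top and side
b=g('pics/m_top.npz');print('top row 231',b[231,280:366].tolist());print('top row 229',b[229,280:366].tolist())
print('seat tips top',[proj('top',place(q,np.array([-.02,y,.1096])))[0].round(1) for y in(-.072,-.062,.062,.072)])
for y in(-.069,.069):print('nose',[proj('top',place(q,np.array([-.02,y*s,.1096])+h*np.array([-.5,0,.866])))[0].round(1) for h,s in((.012,1),(.012,1.087),(.025,1.1))])
E
```

```text
top [[544.6, 0.0, 322.2], [0.0, 544.6, 233.4], [0.0, 0.0, 1.0]] [[0.0275, -0.9977, 0.0614, 0.4928], [-0.9995, -0.0282, -0.0106, 0.0017], [0.0123, -0.0611, -0.9981, 1.2358], [0.0, 0.0, 0.0, 1.0]]
long_roller [(0.79, [288.0, 228.0, 352.0, 237.0])]
short_roller [(0.81, [430.0, 252.0, 478.0, 266.0]), (0.28, [258.0, 218.0, 386.0, 293.0])]
clip_left [(0.38, [355.0, 225.0, 365.0, 232.0])]
clip_right [(0.42, [280.0, 222.0, 288.0, 235.0])]
shaft [(0.64, [151.0, 203.0, 224.0, 236.0])]
side [[503.9, 0.0, 332.0], [0.0, 503.9, 239.6], [0.0, 0.0, 1.0]] [[-0.7776, -0.4593, 0.4294, 0.054], [-0.6286, 0.5535, -0.5463, 0.6368], [0.0133, -0.6947, -0.7192, 1.0204], [0.0, 0.0, 0.0, 1.0]]
long_roller [(0.81, [310.0, 239.0, 352.0, 280.0])]
short_roller [(0.92, [263.0, 253.0, 305.0, 274.0]), (0.88, [393.0, 216.0, 426.0, 242.0])]
clip_left []
clip_right [(0.68, [307.0, 269.0, 316.0, 285.0])]
shaft [(0.69, [216.0, 313.0, 253.0, 382.0])]
{'time': 31.85, 'joint_positions': [0.716, 0.756, 0.282, 0.497, -0.202, 1.903, 0.857], 'ee_pos': [0.503, -0.583, 0.397], 'eef_rot': [0.707, 0.707, -0.0, -0.0], 'ft_force': [0.8
[... 421 characters left out ...]
, 16, 15, 20, 15, 20, 24, 21, 8, 17, 8, 15, 0, 8, 14, 40, 77, 93, 90, 94, 91, 114, 138, 139]
top row 229 [93, 96, 90, 93, 97, 94, 96, 98, 92, 75, 83, 31, 11, 22, 16, 13, 19, 17, 16, 11, 15, 23, 17, 13, 13, 12, 14, 10, 12, 8, 10, 17, 15, 15, 13, 11, 11, 11, 15, 12, 16, 16, 18, 11, 5, 10, 17, 17, 14, 7, 12, 10, 16, 11, 21, 4, 12, 13, 10, 19, 16, 11, 10, 14, 20, 20, 15, 18, 3, 9, 25, 33, 7, 9, 7, 23, 49, 79, 89, 91, 91, 91, 94, 112, 141, 138]
seat tips top [array([286.1, 234.5]), array([291. , 234.7]), array([350.8, 236.8]), array([355.6, 237. ])]
nose [array([287.4, 231.3]), array([284.5, 231.2]), array([283.9, 227.6])]
nose [array([354.6, 233.7]), array([357.5, 233.9]), array([358.5, 230.3])]
```

Run:
```python
import numpy as np,cv2
g=lambda f:cv2.cvtColor(np.load(f)['im'],cv2.COLOR_RGB2GRAY)
a,b=g('pics/a_top.npz').astype(float),g('pics/m_top.npz').astype(float)
edge=lambda im,u0,u1:(lambda p:np.interp(-60,-p,np.arange(222,234)))(np.minimum.accumulate(im[222:234,u0:u1].mean(1)))
for u in((300,310),(310,320),(320,330),(330,340)):print(u,'edge before',edge(a,*u).round(2),'now',edge(b,*u).round(2))
print('now ends',edge(b,292,298).round(2),edge(b,340,346).round(2))
A,B=g('pics/a_side.npz'),g('pics/m_side.npz')
print('side rows@cols',[(u,A[235:285,u].argmin()+235,[int(np.argmax(im[238:285,u]<60))+238 for im in(A,B)]) for u in(322,326,330,334,338)])
for n,c,(u0,v0,u1,v1) in(('shaft','top',(145,195,228,236)),('shaft','side',(212,312,255,384)),('can','top',(222,112,258,150)),('knob','top',(362,145,394,180)),('block','top',(242,308,274,342)),('pink','top',(288,150,325,205))):
    x,y=g(f'pics/a_{c}.npz'),g(f'pics/m_{c}.npz')
    S=cv2.matchTemplate(y[v0-8:v1+8,u0-8:u1+8],x[v0:v1,u0:u1],cv2.TM_CCOEFF_NORMED);_,m,_,p=cv2.minMaxLoc(S);print(n,c,round(m,3),p[0]-8,p[1]-8)
```

```text
(300, 310) edge before 227.12 now 227.12
(310, 320) edge before 227.5 now 227.52
(320, 330) edge before 227.7 now 227.68
(330, 340) edge before 228.15 now 228.02
now ends 226.7 228.45
side rows@cols [(322, np.int64(281), [280, 280]), (326, np.int64(258), [257, 257]), (330, np.int64(265), [253, 253]), (334, np.int64(261), [249, 249]), (338, np.int64(257), [246, 246])]
shaft top 0.995 0 0
shaft side 0.994 0 0
can top 0.998 0 0
knob top 0.998 0 0
block top 0.992 0 0
pink top 0.995 0 0
```

The long roller's edge matches the seated short roller's to 0.1 px, both clips are back in their shut position, and the other objects haven't moved. I'm handing in.

```bash
python3 -c "
from bench import order
print(order.close_job())"
```

```text
the job is handed in; nothing more can be done
None
```

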